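# Two treats in the bowl, then swing the stall camera onto it

### The arm

A 6-joint arm with a two-finger parallel gripper is mounted at the origin on the work surface. World frame = base frame: x ahead of the robot, y to its left, z up, the work surface at z = 0. Lengths are in m, angles in rad, forces in N, time in s.
With the tool pointing down it reaches from about 0.225 to 0.725 m from the base axis. Payload 3.1 kg.
Tool frame: the origin (TCP) lies at the very end of the fingers, on their centre line; the grasp point (between the pads) lies 19 mm behind it; z points along the fingers, y is the line along which they close (so a half turn about z gives the same grasp; the last joint's range is limited). The gripper opens to 85 mm and grips with 20 to 120 N. Pads are 22 mm wide; open, the fingers measure 114 mm over their backs; the gripper's body (76 mm by 85 mm) begins 54 mm behind the grasp point. The pads swing forward as they close: fully open they stand 13 mm farther back than shut.
Start: joints at [-1.292, 0.048, 0.099, 1.622, 0, 1.443], TCP at [0.208, -0.482, 0.231] pointing down, gripper open.
Joint ranges: [-2.91, 2.91], [-0.99, 1.94], [-1.21, 1.42], [-2.12, 2.29], [-1.49, 1.47], [-3.14, 3.14]. Speed limits (rad/s): [2.79, 2.79, 3.14, 3.14, 3.14, 3.14].

### API

Orientations are given as a unit quaternion [w, x, y, z].
In Python, from rig import get_obs, optics, hand_in gives the robot as it stands. The module is installed in compiled form; this text tells all that it offers.
- The arm moves only by the tool step_arm, never from a script. Its argument "plan" is text: rows parted by semicolons, each of 7 numbers parted by spaces: the shift along the tool's x, y, z in m, then the turn, a rotation vector about the tool's x, y, z in degrees, then the opening, from 0 (shut) to 1 (fully open). In form: dx dy dz rx ry rz hand; .... A call has 1 to 8 rows; each row shifts and turns the commanded pose from where the row before left it, along the tool's axes as they then stand; what a row does not reach is not made up. A row lasts 1/12 s, in which the tool goes at most 41.7 mm and 7.16 degrees, less where a joint would pass 70% of its speed; a pose out of reach is approached as far as the arm can. A call with a gripper value outside its range is refused whole. The fingers move at their own pace and stop on an object; "grip_force" is the grip in N (left out, the last holds). Time passes only in rows, so rows that do not move let the fingers close. It gives the time, the measured TCP pose, the force, the opening and the grip force at its end, in the units of the state.
- get_obs(): the state, without advancing time (a new reading comes with each control period).
- optics.snapshot(name): name is "scene" or "side" or "wrist"; returns (picture, depth): 384x512x3 uint8, red, green, blue; 384x512 float32, m along the optical axis (not along the pixel's ray), 0 where there is no reading.
- optics.calibration(name): a dict with "camera_matrix" (3x3 intrinsics, pixels), "eye" and "attitude" of the camera in the world. Camera axes: x right, y down, z forward; pixel columns grow to the right and rows downward; lengths in m; the calibration is good to about 2 mm. A picture is of the moment at which its call begins: read the wrist's pose just before it. calibration takes no time and is no camera call; for the wrist camera it gives the pose at the moment of the call.
- hand_in(): hands the job in; it is judged then, once.
The state is a dict: "time_s": time; "qpos": joint angles; "joint_vel": joint speeds; "tau": joint torques, N m; "position": TCP position; "ee_rot": TCP orientation; "contact_force": force on the tool from outside, world axes, zero at the start; "wrist_torque": the same for the moment, N m; "width": finger opening in m; "gripper_force": force on a finger pad.
Only numpy, scipy, OpenCV 4.12 (cv2) and the standard library are available. Lean on these libraries where they do the work, as an engineer would, in place of code of your own. Each camera call takes 0.05 s, during which the arm holds its last target. There are 200 camera calls.

### The job

First count exactly two of the four round horse treats from the wooden board into the pink bowl and leave the other two on the board. Then pick up the camera remote by its body, lay it flat in its grey dock with its yellow stick end at the dock's yellow end, and let go of it. Finally push the remote's red stick straight sideways, well over towards the side where the pink bowl stands (never to the other side), hold it there for about two seconds and let it spring back to centre, leaving the glass jar, the curry brush and the bottle opener undisturbed and the bowl where it stands.

Things in the scene. Friction and masses are not known exactly. Their poses are not given: they have to be found in the camera images.
- remote: Loose black camera remote, box 50 (x) x 170 (y) x 30 (z) mm, 0.28 to 0.43 kg, yellow band on its +y end. Origin: centre of its underside; z up. The joystick stands on top, 45 mm from the origin towards +y; clear part to hold: y = -15 to -35 mm, across the 50 mm width. Starts flat on the counter, +y end towards the robot's left (yaw within 0.45 rad).
- stick_pivot (a point): Pivot of the joystick: centre of the remote's width, y = +45 mm, on its top face 30 mm above the underside. Axes as the remote.
- stick_knob (a point): Centre of the red ball knob, 22 mm diameter, on a 9 mm steel shaft; 40 mm above the pivot when centred, so 70 mm above the remote's underside (76 mm above the counter once docked); the knob's top is 11 mm higher. Axes as the stick.
- stick (a joint): Sideways tilt of the joystick along the remote's length, rad: + leans the knob to the remote's +y (yellow end), - to its -y. Springs back to 0 when let go, stops at +-0.45; about 1.8 N at the knob holds 0.35 rad, which moves the knob 14 mm sideways and 2 mm down. (The camera itself does not move here.)
- gimbal (a joint): Tilt of the same joystick across the remote's width, rad: + leans the knob to the remote's +x (away from the robot). Same spring and stops. Should stay near 0.
- dock: Fixed open grey dock, 70 (x) x 190 (y) mm, +y end (yellow) to the robot's left, yaw within 0.25 rad. Origin: centre of its underside on the counter; floor 6 mm up. End walls 6 mm thick and 26 mm long corner tabs, 16 mm high; inside 58 x 178 mm, 4 mm clear all round the remote. Long sides open between the tabs for the fingers. Docked, the remote's axes match and its origin is 6 mm higher.
- bowl: Loose pink plastic feeding bowl, rim diameter 144 mm, 50 mm high, wall 4 mm. Origin: centre of its underside on the counter. Stands either on the robot's left (y > 0) or right (y < 0).
- board: Fixed pale wooden board, 116 x 116 x 10 mm, on the left or right. Origin: centre of its underside on the counter; the four treats stand on it in a 2 x 2 pattern 66 mm apart along its x and y.
- treat0: Dark brown hard-pressed round horse treat, disc 36 mm diameter, 20 mm high, 20 to 35 g, lying flat on the board. Origin: centre of its underside (z 10 mm at the start). All four are alike.
- treat1: Dark brown hard-pressed round horse treat, disc 36 mm diameter, 20 mm high, 20 to 35 g, lying flat on the board. Origin: centre of its underside (z 10 mm at the start). All four are alike.
- treat2: Dark brown hard-pressed round horse treat, disc 36 mm diameter, 20 mm high, 20 to 35 g, lying flat on the board. Origin: centre of its underside (z 10 mm at the start). All four are alike.
- treat3: Dark brown hard-pressed round horse treat, disc 36 mm diameter, 20 mm high, 20 to 35 g, lying flat on the board. Origin: centre of its underside (z 10 mm at the start). All four are alike.
- jar: Fixed tall glass treat jar with hinged steel lid, 104 mm diameter with clasp and hinge sticking out 10 mm, 180 mm high. Origin: centre of its underside. Stands on the other side from the bowl. Not to be knocked.
- brush: Loose rubber curry brush, 50 x 90 mm, 38 mm high with its blue handle; lies on the blue mat, on the other side from the board. Leave alone.
- opener: Loose chrome bottle opener, 105 mm long, 6 mm high, on the blue mat. Leave alone.

How it is judged:
On the way, in this order (a step that is already met when the one before it is completed fails the run):
1. exactly two treats lie in the pink bowl, released, the other two are still on the board (contact force between the fingers and treat0 below 0.1 N and contact force between the fingers and treat1 below 0.1 N and contact force between the fingers and treat2 below 0.1 N and contact force between the fingers and treat3 below 0.1 N and (((horizontal distance between treat0 and bowl below 0.055 m and z of treat0 in the frame of bowl below 0.045 m) and (horizontal distance between treat1 and bowl below 0.055 m and z of treat1 in the frame of bowl below 0.045 m) and (horizontal distance between treat2 and board below 0.075 m and height (world z) of treat2 below 0.02 m) and (horizontal distance between treat3 and board below 0.075 m and height (world z) of treat3 below 0.02 m)) or ((horizontal distance between treat0 and bowl below 0.055 m and z of treat0 in the frame of bowl below 0.045 m) and (horizontal distance between treat1 and board below 0.075 m and height (world z) of treat1 below 0.02 m) and (horizontal distance between treat2 and bowl below 0.055 m and z of treat2 in the frame of bowl below 0.045 m) and (horizontal distance between treat3 and board below 0.075 m and height (world z) of treat3 below 0.02 m)) or ((horizontal distance between treat0 and board below 0.075 m and height (world z) of treat0 below 0.02 m) and (horizontal distance between treat1 and bowl below 0.055 m and z of treat1 in the frame of bowl below 0.045 m) and (horizontal distance between treat2 and bowl below 0.055 m and z of treat2 in the frame of bowl below 0.045 m) and (horizontal distance between treat3 and board below 0.075 m and height (world z) of treat3 below 0.02 m)) or ((horizontal distance between treat0 and bowl below 0.055 m and z of treat0 in the frame of bowl below 0.045 m) and (horizontal distance between treat1 and board below 0.075 m and height (world z) of treat1 below 0.02 m) and (horizontal distance between treat2 and board below 0.075 m and height (world z) of treat2 below 0.02 m) and (horizontal distance between treat3 and bowl below 0.055 m and z of treat3 in the frame of bowl below 0.045 m)) or ((horizontal distance between treat0 and board below 0.075 m and height (world z) of treat0 below 0.02 m) and (horizontal distance between treat1 and bowl below 0.055 m and z of treat1 in the frame of bowl below 0.045 m) and (horizontal distance between treat2 and board below 0.075 m and height (world z) of treat2 below 0.02 m) and (horizontal distance between treat3 and bowl below 0.055 m and z of treat3 in the frame of bowl below 0.045 m)) or ((horizontal distance between treat0 and board below 0.075 m and height (world z) of treat0 below 0.02 m) and (horizontal distance between treat1 and board below 0.075 m and height (world z) of treat1 below 0.02 m) and (horizontal distance between treat2 and bowl below 0.055 m and z of treat2 in the frame of bowl below 0.045 m) and (horizontal distance between treat3 and bowl below 0.055 m and z of treat3 in the frame of bowl below 0.045 m)))), for 0.2 s.
2. the remote lies flat in the dock, yellow end to yellow end, and the fingers have let go of it (x of remote in the frame of dock between -0.009 and 0.009 m and y of remote in the frame of dock between -0.009 and 0.009 m and z of remote in the frame of dock below 0.011 m and y of stick_pivot in the frame of dock above 0.03 m and angle between remote's own z axis and vertical below 0.08 rad and contact force between the fingers and remote below 0.1 N), for 0.2 s.
3. with the remote in its dock, the stick is held at least 0.22 rad over to the bowl's side, less than 0.15 rad off to front or back, for 1.2 s (x of remote in the frame of dock between -0.009 and 0.009 m and y of remote in the frame of dock between -0.009 and 0.009 m and z of remote in the frame of dock below 0.016 m and y of stick_pivot in the frame of dock above 0.03 m and angle between remote's own z axis and vertical below 0.08 rad and ((world y of bowl above 0 m and value of joint stick above 0.22 rad) or (world y of bowl below 0 m and value of joint stick below -0.22 rad)) and value of joint gimbal between -0.15 and 0.15 rad), for 1.2 s.
At the end, for the whole second after the job is handed in: Exactly two treats in the upright bowl (within 55 mm of its centre, below the rim), two on the board (within 75 mm of its centre); remote flat in the dock, yellow ends together (centre within 9 mm, 5 mm of the floor, tilt 0.08 rad), let go; stick within 0.07 rad of centre; all at rest (all of step 1 and all of step 2 and value of joint stick between -0.07 and 0.07 rad and value of joint gimbal between -0.07 and 0.07 rad and linear speed of each of remote, bowl, treat0, treat1, treat2, treat3 below 0.02 m/s and angle between bowl's own z axis and vertical below 0.1 rad); the robot touches nothing.
It fails at once if the stick pushed more than 0.22 rad to the side away from the bowl ((world y of bowl below 0 m and value of joint stick above 0.22 rad) or (world y of bowl above 0 m and value of joint stick below -0.22 rad)).
It fails at once if the bowl shoved more than 40 mm (distance of bowl from where it was at the start of the episode above 0.04 m).
It fails at once if the jar knocked with more than 8 N (contact force between any of the arm, the fingers and jar above 8 N).
It fails at once if the brush or opener moved more than 30 mm (distance of any of brush, opener from where it was at the start of the episode above 0.03 m).
It also fails if it takes over 72 s, if anything falls off the work surface, if the arm or the gripper's body presses on something with over 40 N, if the wrist force passes 120 N, or if a joint passes its speed limit or range.

## Working session

There is one attempt and no reset: what is moved stays moved. The work goes in short steps, Python scripts to look and compute and a tool call to move; the robot and the scene stay as the last step left them, time stands still between calls to the robot, and variables do not carry over. Pictures are saved under pics/ and viewed, at most 10 in all, crops included, and the job is handed in when it is done.

Besides the shell and the picture viewer there is one more tool, called after "Request:" by a JSON object that holds its "op" and its "data". step_arm: Moves the arm, as the interface text tells. Its arguments: {"type":"object","properties":{"plan":{"type":"string"},"grip_force":{"type":"number"}},"required":["plan"]}

```bash
mkdir -p pics
cat > h.py <<'E'
import numpy as np, cv2
from rig import get_obs, optics, hand_in
from scipy.spatial.transform import Rotation as R
def cal(n):
    c=optics.calibration(n); K=np.array(c["camera_matrix"]); e=np.array(c["eye"]); a=np.array(c["attitude"])
    if a.shape!=(3,3): a=R.from_quat(a.ravel()[[1,2,3,0]]).as_matrix()
    return K,e,a
def snap(n):
    c=cal(n); p,d=optics.snapshot(n); return p,d,c
def cloud(d,c):
    K,e,A=c; v,u=np.mgrid[:d.shape[0],:d.shape[1]]
    P=np.stack([(u-K[0,2])/K[0,0]*d,(v-K[1,2])/K[1,1]*d,d],-1)
    W=P@A.T+e; W[d<=0]=np.nan; return W
def plane(uv,z,c):
    K,e,A=c; uv=np.atleast_2d(uv).astype(float)
    r=np.c_[(uv-K[[0,1],[2,2]])/K[[0,1],[0,1]],np.ones(len(uv))]@A.T
    return e+r*((z-e[2])/r[:,2])[:,None]
def save(n,p): cv2.imwrite(f"pics/{n}.png",p[...,::-1])
E
python3 - <<'E'
from h import *
o=get_obs()
for k,v in o.items(): print(k,np.round(v,3))
for n in ("scene","side"):
    p,d,c=snap(n); save(n+"0",p); np.savez(n+"0.npz",p=p,d=d); print(n,c)
print(optics.calibration("wrist"))
E
```

```text
time_s 0.0
qpos [-1.292  0.049  0.098  1.622 -0.     1.443]
joint_vel [-0.    -0.002 -0.002 -0.001  0.001 -0.   ]
tau [ 0.0000e+00 -3.3879e+01  3.2001e+01  2.0000e-02 -0.0000e+00 -0.0000e+00]
position [ 0.208 -0.482  0.23 ]
ee_rot [-0.001  0.979  0.202 -0.   ]
contact_force [ 0.472  0.533 -0.112]
wrist_torque [ 0.02   0.022 -0.034]
gripper_force 0.0
width 0.085
scene (array([[406.98706406,   0.        , 254.63818954],
       [  0.        , 406.98706406, 191.48166463],
       [  0.        ,   0.        ,   1.        ]]), array([ 0.79729645, -0.36200926,  0.78213332]), array([[ 0.76869202,  0.53858657, -0.3450175 ],
       [ 0.63940787, -0.6331966 ,  0.43614177],
       [ 0.01643619, -0.5558656 , -0.83110967]]))
side (array([[354.45207546,   0.        , 257.81140253],
       [  0.        , 354.45207546, 193.08967734],
       [  0.        ,   0.        ,   1.        ]]), array([0.30793554, 0.49030797, 0.65247281]), array([[-0.91400109, -0.30381321,  0.26888574],
       [-0.40570606,  0.68092896, -0.60970349],
       [ 0.00214389, -0.66635823, -0.74562867]]))
{'camera_matrix': array([[330.2323737 ,   0.        , 255.11092692],
       [  0.        , 330.2323737 , 193.36612699],
       [  0.        ,   0.        ,   1.        ]]), 'eye': array([ 0.2672299 , -0.45529573,  0.37212877]), 'attitude': array([ 0.10908322,  0.82796043, -0.54520257, -0.07305159])}
```

View pics/scene0.png

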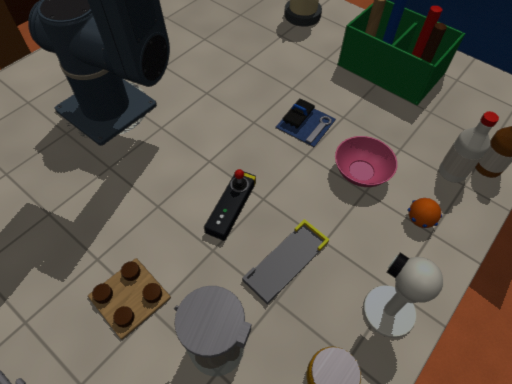

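View pics/side0.png

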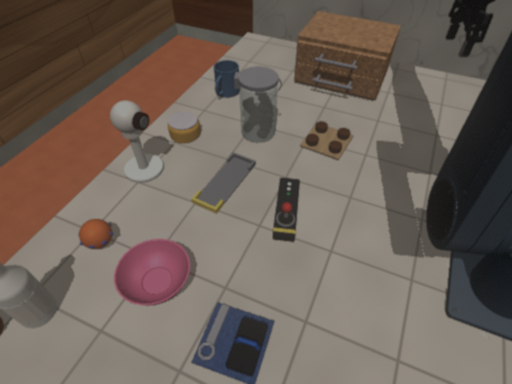

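The scene view shows four treats on the board at (130,297), the jar at (212,325), and the remote at (230,205) with its knob at (239,174). The dock is at (287,260) with its yellow end at (312,235), and the bowl is at (365,162). The side view agrees: bowl (153,272), dock (225,182), remote (287,208), board (327,138).

```bash
cat > m.py <<'E'
from h import *
def run(n):
    z=np.load(n+"0.npz"); p,d=z["p"],z["d"]; c=cal(n); W=cloud(d,c); hsv=cv2.cvtColor(p,cv2.COLOR_RGB2HSV)
    H,S,V=[hsv[...,i].astype(int) for i in range(3)]; X,Y,Z=W[...,0],W[...,1],W[...,2]
    print(n)
    def comps(m,lo,name):
        k,l,s,ce=cv2.connectedComponentsWithStats(m.astype(np.uint8))
        for i in range(1,k):
            if s[i,4]>=lo:
                q=W[l==i]; r=cv2.minAreaRect((q[:,:2]*1000).astype(np.float32))
                print(name,s[i,4],"px",ce[i].round(),"xyz mid",np.nanmedian(q,0).round(3),"rect mm",np.round(r[0]),np.round(r[1]),round(r[2],1))
    near=(X>0.1)&(X<0.75)&(abs(Y)<.55)
    comps(near&(Z>.024)&(Z<.036)&(V<110)&(Y<-.05)&(S>60)&((H<20)|(H>170)),15,"treat")
    comps(near&(Z>.006)&(Z<.014)&(S>60)&(H>8)&(H<25)&(Y<-.05),60,"board")
    comps(near&((H>160)|(H<3))&(S>80)&(V>100)&(Z>.041)&(Z<.06)&(Y>0.0),40,"bowlrim")
    comps(near&((H>170)|(H<5))&(S>150)&(V>100)&(Z>.05)&(Z<.1),8,"knob")
    comps(near&(H>22)&(H<35)&(S>120)&(V>80)&(Z>.0)&(Z<.05),10,"yellow")
    comps(near&(V<90)&(S<90)&(Z>.026)&(Z<.034)&(abs(Y)<.2),40,"remote top")
    comps(near&(S<60)&(Z>.003)&(Z<.0095)&(V>60)&(V<150)&(X>.35)&(Y<.15)&(Y>-.25),200,"dockfloor")
    comps(near&(Z>.165)&(Z<.195)&(Y<0)&(X>.3),60,"jar")
    comps(near&(Z>.025)&(Z<.05)&(Y>.1)&(V<80),30,"brush")
for n in("scene","side"): run(n)
E
python3 m.py
```

```text
scene
treat 249 px [129. 269.] xyz mid [ 0.415 -0.268  0.029] rect mm [ 414. -268.] [35. 33.] 22.1
treat 283 px [101. 292.] xyz mid [ 0.409 -0.332  0.029] rect mm [ 408. -332.] [34. 35.] 51.2
treat 273 px [151. 292.] xyz mid [ 0.481 -0.271  0.029] rect mm [ 480. -270.] [34. 34.] 89.3
treat 303 px [123. 316.] xyz mid [ 0.475 -0.335  0.029] rect mm [ 475. -335.] [33. 35.] 89.6
board 2218 px [129. 299.] xyz mid [ 0.447 -0.304  0.009] rect mm [ 445. -302.] [116. 117.] 84.3
bowlrim 259 px [366. 161.] xyz mid [0.633 0.254 0.049] rect mm [630. 257.] [143. 141.] 86.1
knob 30 px [239. 172.] xyz mid [0.447 0.024 0.079] rect mm [447.  25.] [14. 11.] 78.8
yellow 41 px [250. 176.] xyz mid [0.448 0.059 0.029] rect mm [447.  60.] [28. 11.] 8.4
yellow 168 px [314. 232.] xyz mid [0.644 0.046 0.015] rect mm [640.  40.] [41. 70.] 85.7
remote top 1138 px [227. 207.] xyz mid [ 0.465 -0.037  0.029] rect mm [460. -25.] [ 50. 158.] 15.9
dockfloor 2311 px [285. 261.] xyz mid [ 0.633 -0.048  0.005] rect mm [633. -43.] [172.  73.] 86.9
jar 4115 px [211. 321.] xyz mid [ 0.644 -0.263  0.179] rect mm [ 640. -261.
[... 1231 characters left out ...]
 [0.445 0.031 0.078] rect mm [445.  29.] [15. 14.] 34.7
yellow 124 px [207. 203.] xyz mid [0.633 0.049 0.015] rect mm [639.  39.] [32. 69.] 83.9
yellow 77 px [284. 230.] xyz mid [0.436 0.056 0.03 ] rect mm [438.  56.] [44. 12.] 15.1
remote top 765 px [287. 201.] xyz mid [ 0.463 -0.032  0.03 ] rect mm [461. -23.] [ 48. 153.] 16.1
remote top 50 px [284. 234.] xyz mid [0.435 0.064 0.028] rect mm [436.  64.] [45.  6.] 17.8
dockfloor 1270 px [225. 181.] xyz mid [ 0.634 -0.041  0.006] rect mm [633. -46.] [172.  72.] 85.2
jar 895 px [257.  79.] xyz mid [ 0.637 -0.247  0.179] rect mm [ 640. -258.] [103. 105.] 63.2
brush 998 px [246. 346.] xyz mid [0.41  0.31  0.026] rect mm [410. 304.] [47. 87.] 6.0
```

```bash
cat > go.py <<'E'
import sys
from h import *
# target x y z yaw(deg of tool x): prints turn about tool z and then shift in the turned tool axes
x,y,z,yaw=map(float,sys.argv[1:5]); o=get_obs()
q=np.array(o["ee_rot"]); M=R.from_quat(q[[1,2,3,0]]).as_matrix()
cur=np.degrees(np.arctan2(M[1,0],M[0,0])); t=-((yaw-cur+180)%360-180)
a=np.radians(yaw); T=np.array([[np.cos(a),np.sin(a),0],[np.sin(a),-np.cos(a),0],[0,0,-1]]).T
D=np.array([x,y,z])-o["position"]
print("t",round(o["time_s"],2),"pos",np.round(o["position"],4),"yaw",cur.round(2),"tilt",np.degrees(np.arccos(-M[2,2])).round(2),"q6",np.round(o["qpos"][5],2),"w",round(o["width"],4))
print("turn",t.round(2),"shift turned",(T.T@D).round(4),"shift unturned",(M.T@D).round(4))
E
python3 go.py 0.414 -0.266 0.10 -5
```

```text
t 0.1 pos [ 0.2076 -0.4816  0.2302] yaw 23.31 tilt 0.12 q6 1.44 w 0.0857
turn 28.31 shift turned [ 0.1869 -0.2328  0.1302] shift unturned [ 0.2749 -0.1161  0.1305]
```

Request:
{"op": "step_arm", "data": {"plan": "0 0 0 0 0 7 0.6;0 0 0 0 0 7 0.6;0 0 0 0 0 7 0.6;0 0 0 0 0 7 0.6;0.0186 -0.0233 0.013 0 0 0 0.6;0.0186 -0.0233 0.013 0 0 0 0.6;0.0186 -0.0233 0.013 0 0 0 0.6;0.0186 -0.0233 0.013 0 0 0 0.6", "grip_force": 25}}

```text
time_s: 0.77
position: [0.2899, -0.3942, 0.1781]
ee_rot: [-0.0, 0.999, -0.041, -0.0]
contact_force: [1.3, 0.1, 0.0]
width: 0.0512
gripper_force: 0.0
```

Request:
{"op": "step_arm", "data": {"plan": "0.0186 -0.0233 0.013 0 0 0 0.6;0.0186 -0.0233 0.013 0 0 0 0.6;0.0186 -0.0233 0.013 0 0 0 0.6;0.0186 -0.0233 0.013 0 0 0 0.6;0.0186 -0.0233 0.013 0 0 0 0.6;0.0186 -0.0233 0.013 0 0 0 0.6;0 0 0 0 0 0 0.6;0 0 0 0 0 0 0.6"}}

```text
time_s: 1.43
position: [0.4118, -0.2632, 0.0996]
ee_rot: [-0.001, 0.999, -0.039, -0.002]
contact_force: [-0.1, 0.3, -0.1]
width: 0.0515
gripper_force: 0.0
```

```bash
python3 go.py 0.414 -0.266 0.10 -5
python3 - <<'E'
from h import *
p,d,c=snap("wrist"); save("w1",p); print(c[1])
W=cloud(d,c); hsv=cv2.cvtColor(p,cv2.COLOR_RGB2HSV).astype(int)
m=((W[...,2]>.024)&(W[...,2]<.036)&(hsv[...,2]<130)&(hsv[...,1]>60)).astype(np.uint8)
k,l,s,ce=cv2.connectedComponentsWithStats(m)
for i in range(1,k):
    if s[i,4]>100: print(s[i,4],ce[i].round(),np.round(cv2.minEnclosingCircle((W[l==i][:,:2]*1000).astype(np.float32)),1) if 0 else (W[l==i].min(0).round(3),W[l==i].max(0).round(3)))
E
```

```text
t 1.43 pos [ 0.4118 -0.2632  0.0996] yaw -4.5 tilt 0.21 q6 2.51 w 0.0515
turn 0.5 shift turned [ 0.0025  0.0026 -0.0004] shift unturned [ 0.0024  0.0027 -0.0004]
[ 0.47697799 -0.26812744  0.24128426]
2611 [259.  98.] (array([ 0.461, -0.288,  0.025]), array([ 0.497, -0.253,  0.032]))
2653 [363. 100.] (array([ 0.455, -0.353,  0.024]), array([ 0.491, -0.317,  0.032]))
2085 [262. 200.] (array([ 0.396, -0.285,  0.024]), array([ 0.431, -0.25 ,  0.031]))
2117 [358. 201.] (array([ 0.39 , -0.35 ,  0.024]), array([ 0.425, -0.314,  0.032]))
```

Request:
{"op": "step_arm", "data": {"plan": "0.002 0.0043 0.014 0 0 0.5 0.6;0 0 0.018 0 0 0 0.6;0 0 0.018 0 0 0 0.6;0 0 0.018 0 0 0 0.6;0 0 0.018 0 0 0 0.6;0 0 0 0 0 0 0.6;0 0 0 0 0 0 0.25;0 0 0 0 0 0 0.25", "grip_force": 30}}

```text
time_s: 2.15
position: [0.414, -0.2709, 0.0167]
ee_rot: [0.001, 0.999, -0.046, 0.001]
contact_force: [1.0, -0.2, -0.5]
width: 0.0343
gripper_force: 30.6
```

Request:
{"op": "step_arm", "data": {"plan": "0 0 0 0 0 0 0.25;0 0 0 0 0 0 0.25;0 0 0 0 0 0 0.25;0 0 -0.02 0 0 0 0.25;0 0 -0.03 0 0 0 0.25;0 0 -0.03 0 0 0 0.25;0 0 -0.03 0 0 0 0.25;0 0 -0.03 0 0 0 0.25"}}

```text
time_s: 2.82
position: [0.4138, -0.2695, 0.1572]
ee_rot: [0.0, 0.999, -0.045, 0.0]
contact_force: [0.7, -0.2, -0.3]
width: 0.0342
gripper_force: 30.6
```

```bash
python3 go.py 0.649 0.256 0.15 -5
```

```text
t 2.82 pos [ 0.4138 -0.2695  0.1572] yaw -5.18 tilt 0.05 q6 2.52 w 0.0342
turn -0.18 shift turned [ 0.1885 -0.544   0.0072] shift unturned [ 0.1868 -0.5446  0.0071]
```

Request:
{"op": "step_arm", "data": {"plan": "0 0 0 0 0 -7.1 0.25;0 0 0 0 0 -7.1 0.25;0 0 0 0 0 -7.1 0.25;0 0 0 0 0 -7.1 0.25;0 0 0 0 0 -7.1 0.25;0 0 0 0 0 -7.1 0.25;0 0 0 0 0 -7.1 0.25;0 0 0 0 0 0 0.25"}}

```text
time_s: 3.48
position: [0.414, -0.2696, 0.1559]
ee_rot: [0.0, 0.925, 0.38, 0.0]
contact_force: [-0.6, 0.2, 0.2]
width: 0.0342
gripper_force: 30.6
```

Request:
{"op": "step_arm", "data": {"plan": "0.032 -0.0129 0 0 0 0 0.25;0.032 -0.0129 0 0 0 0 0.25;0.032 -0.0129 0 0 0 0 0.25;0.032 -0.0129 0 0 0 0 0.25;0.032 -0.0129 0 0 0 0 0.25;0.032 -0.0129 0 0 0 0 0.25;0.032 -0.0129 0 0 0 0 0.25;0.032 -0.0129 0 0 0 0 0.25"}}

```text
time_s: 4.15
position: [0.5246, -0.0148, 0.1558]
ee_rot: [0.0, 0.926, 0.377, 0.0]
contact_force: [0.3, -0.6, -0.2]
width: 0.0346
gripper_force: 30.6
```

Request:
{"op": "step_arm", "data": {"plan": "0.032 -0.0129 0 0 0 0 0.25;0.032 -0.0129 0 0 0 0 0.25;0.032 -0.0129 0 0 0 0 0.25;0.032 -0.0129 0 0 0 0 0.25;0.032 -0.0129 0 0 0 0 0.25;0.032 -0.0129 0 0 0 0 0.25;0.032 -0.0129 0 0 0 0 0.25;0 0 0 0 0 0 0.25"}}

```text
time_s: 4.82
position: [0.6217, 0.2109, 0.1536]
ee_rot: [-0.001, 0.925, 0.38, 0.001]
contact_force: [-0.6, -0.1, -0.8]
width: 0.0343
gripper_force: 30.6
```

```bash
python3 go.py 0.644 0.271 0.055 45
```

```text
t 4.82 pos [0.6217 0.2109 0.1536] yaw 44.65 tilt 0.18 q6 2.59 w 0.0343
turn -0.35 shift turned [ 0.0583 -0.0267  0.0986] shift unturned [ 0.0579 -0.0268  0.0988]
```

Request:
{"op": "step_arm", "data": {"plan": "0.029 -0.0133 0 0 0 0 0.25;0.029 -0.0133 0 0 0 0 0.25;0 0 0.025 0 0 0 0.25;0 0 0.028 0 0 0 0.25;0 0 0.028 0 0 0 0.25;0 0 0.028 0 0 0 0.25;0 0 0 0 0 0 0.25;0 0 0 0 0 0 0.5"}}

```text
time_s: 5.48
position: [0.6409, 0.2636, 0.0438]
ee_rot: [-0.0, 0.926, 0.378, -0.003]
contact_force: [0.4, 0.4, -0.3]
width: 0.0427
gripper_force: 0.0
```

Request:
{"op": "step_arm", "data": {"plan": "0 0 0 0 0 0 0.5;0 0 0 0 0 0 0.5;0 0 0 0 0 0 0.5;0 0 -0.025 0 0 0 0.5;0 0 -0.03 0 0 0 0.5;0 0 -0.03 0 0 0 0.5;0 0 -0.03 0 0 0 0.5;0 0 0 0 0 0 0.6"}}

```text
time_s: 6.15
position: [0.6475, 0.2658, 0.1729]
ee_rot: [0.001, 0.926, 0.379, 0.009]
contact_force: [0.4, -0.3, 1.1]
width: 0.0511
gripper_force: 0.0
```

```bash
python3 go.py 0.479 -0.2705 0.10 45
python3 - <<'E'
from h import *
p,d,c=snap("scene"); save("s2",cv2.resize(p[100:360,60:460],None,fx=1.5,fy=1.5))
E
```

```text
t 6.15 pos [0.6475 0.2658 0.1729] yaw 44.49 tilt 1.0 q6 2.66 w 0.0511
turn -0.51 shift turned [-0.4984  0.26    0.0729] shift unturned [-0.4971  0.2639  0.0674]
```

View pics/s2.png

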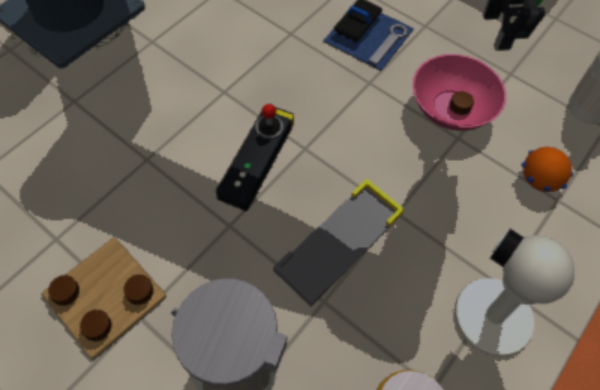

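The first treat is in the bowl at crop (461,101), three are left on the board, and the bowl hasn't moved.

Request:
{"op": "step_arm", "data": {"plan": "-0.031 0.0163 0 0 0 0 0.6;-0.031 0.0163 0 0 0 0 0.6;-0.031 0.0163 0 0 0 0 0.6;-0.031 0.0163 0 0 0 0 0.6;-0.031 0.0163 0 0 0 0 0.6;-0.031 0.0163 0 0 0 0 0.6;-0.031 0.0163 0 0 0 0 0.6;-0.031 0.0163 0 0 0 0 0.6"}}

```text
time_s: 6.87
position: [0.557, -0.0038, 0.1616]
ee_rot: [0.0, 0.926, 0.379, 0.0]
contact_force: [0.1, -0.7, -0.2]
width: 0.0512
gripper_force: 0.0
```

Request:
{"op": "step_arm", "data": {"plan": "-0.031 0.0163 0 0 0 0 0.6;-0.031 0.0163 0 0 0 0 0.6;-0.031 0.0163 0 0 0 0 0.6;-0.031 0.0163 0 0 0 0 0.6;-0.031 0.0163 0 0 0 0 0.6;-0.031 0.0163 0 0 0 0 0.6;0 0 0 0 0 0 0.6;0 0 0 0 0 0 0.6"}}

```text
time_s: 7.53
position: [0.493, -0.2042, 0.1615]
ee_rot: [0.0, 0.926, 0.377, 0.0]
contact_force: [0.4, 0.7, 0.5]
width: 0.0512
gripper_force: 0.0
```

```bash
python3 go.py 0.479 -0.2705 0.016 45
```

```text
t 7.53 pos [ 0.493  -0.2042  0.1615] yaw 44.26 tilt 0.03 q6 1.85 w 0.0512
turn -0.74 shift turned [-0.0568  0.037   0.1455] shift unturned [-0.0563  0.0377  0.1455]
```

Request:
{"op": "step_arm", "data": {"plan": "-0.0285 0.0187 0 0 0 0 0.6;-0.0283 0.0188 0 0 0 0 0.6;0 0 0.025 0 0 0 0.6;0 0 0.025 0 0 0 0.6;0 0 0 0 0 0 0.6;0 0 0 0 0 0 0.6"}}

```text
time_s: 8.03
position: [0.4784, -0.267, 0.1096]
ee_rot: [-0.002, 0.925, 0.379, -0.001]
contact_force: [0.3, 0.2, -0.0]
width: 0.051
gripper_force: 0.0
```

```bash
python3 go.py 0.479 -0.2705 0.015 45
```

```text
t 8.03 pos [ 0.4784 -0.267   0.1096] yaw 44.58 tilt 0.27 q6 1.73 w 0.051
turn -0.42 shift turned [-0.0021  0.0029  0.0946] shift unturned [-0.0021  0.0034  0.0946]
```

Request:
{"op": "step_arm", "data": {"plan": "-0.0021 0.0033 0.015 0 0 0 0.6;0 0 0.02 0 0 0 0.6;0 0 0.02 0 0 0 0.6;0 0 0.02 0 0 0 0.6;0 0 0.019 0 0 0 0.6;0 0 0 0 0 0 0.6;0 0 0 0 0 0 0.25;0 0 0 0 0 0 0.25"}}

```text
time_s: 8.7
position: [0.4818, -0.2732, 0.0197]
ee_rot: [0.001, 0.925, 0.379, 0.001]
contact_force: [0.7, -0.2, -0.5]
width: 0.0342
gripper_force: 29.8
```

Request:
{"op": "step_arm", "data": {"plan": "0 0 0 0 0 0 0.25;0 0 0 0 0 0 0.25;0 0 0 0 0 0 0.25;0 0 -0.025 0 0 0 0.25;0 0 -0.03 0 0 0 0.25;0 0 -0.03 0 0 0 0.25;0 0 -0.03 0 0 0 0.25;0 0 -0.03 0 0 0 0.25"}}

```text
time_s: 9.37
position: [0.4801, -0.2729, 0.1643]
ee_rot: [0.0, 0.926, 0.379, 0.0]
contact_force: [0.1, -0.6, -0.1]
width: 0.0341
gripper_force: 30.0
```

Request:
{"op": "step_arm", "data": {"plan": "0.0288 -0.0169 0 0 0 0 0.25;0.0288 -0.0169 0 0 0 0 0.25;0.0288 -0.0169 0 0 0 0 0.25;0.0288 -0.0169 0 0 0 0 0.25;0.0288 -0.0169 0 0 0 0 0.25;0.0288 -0.0169 0 0 0 0 0.25;0.0288 -0.0169 0 0 0 0 0.25;0.0288 -0.0169 0 0 0 0 0.25"}}

```text
time_s: 10.03
position: [0.5502, -0.0134, 0.163]
ee_rot: [0.0, 0.926, 0.379, 0.001]
contact_force: [1.0, -0.8, -1.0]
width: 0.0342
gripper_force: 30.1
```

Request:
{"op": "step_arm", "data": {"plan": "0.0288 -0.0169 0 0 0 0 0.25;0.0288 -0.0169 0 0 0 0 0.25;0.0288 -0.0169 0 0 0 0 0.25;0.0288 -0.0169 0 0 0 0 0.25;0.0288 -0.0169 0 0 0 0 0.25;0.0288 -0.0169 0 0 0 0 0.25;0.0288 -0.0169 0 0 0 0 0.25;0.0288 -0.0169 0 0 0 0 0.25"}}

```text
time_s: 10.7
position: [0.6197, 0.2446, 0.1629]
ee_rot: [0.0, 0.926, 0.379, 0.0]
contact_force: [-0.2, 0.4, -0.6]
width: 0.0342
gripper_force: 30.1
```

```bash
python3 go.py 0.616 0.243 0.046 45
```

```text
t 10.7 pos [0.6197 0.2446 0.1629] yaw 44.5 tilt 0.05 q6 2.64 w 0.0342
turn -0.5 shift turned [-0.0037 -0.0014  0.1169] shift unturned [-0.0038 -0.0015  0.1169]
```

Request:
{"op": "step_arm", "data": {"plan": "-0.0037 -0.0015 0.02 0 0 0 0.25;0 0 0.03 0 0 0 0.25;0 0 0.03 0 0 0 0.25;0 0 0.03 0 0 0 0.25;0 0 0 0 0 0 0.25;0 0 0 0 0 0 0.5;0 0 0 0 0 0 0.5;0 0 0 0 0 0 0.5"}}

```text
time_s: 11.37
position: [0.618, 0.242, 0.0561]
ee_rot: [0.0, 0.926, 0.379, 0.003]
contact_force: [-0.2, -0.0, 0.4]
width: 0.0424
gripper_force: 0.0
```

Request:
{"op": "step_arm", "data": {"plan": "0 0 0 0 0 0 0.5;0 0 -0.025 0 0 0 0.5;0 0 -0.03 0 0 0 0.5;0 0 -0.03 0 0 0 0.5;0 0 -0.03 0 0 0 0.5;0 0 0 0 0 0 1;0 0 0 0 0 0 1"}}

```text
time_s: 11.95
position: [0.6184, 0.2422, 0.1734]
ee_rot: [0.001, 0.926, 0.379, 0.005]
contact_force: [-0.3, -0.6, -0.4]
width: 0.0652
gripper_force: 0.0
```

```bash
python3 go.py 0.466 -0.04 0.15 106
python3 - <<'E'
from h import *
p,d,c=snap("scene"); np.savez("scene0.npz",p=p,d=d); save("s3",cv2.resize(p[100:360,60:460],None,fx=1.5,fy=1.5))
E
python3 m.py | sed -n 1,12p
```

```text
t 11.95 pos [0.6184 0.2422 0.1734] yaw 44.5 tilt 0.6 q6 2.64 w 0.0652
turn -61.5 shift turned [-0.2292 -0.2243  0.0234] shift unturned [-0.3067  0.0943  0.021 ]
scene
treat 274 px [101. 292.] xyz mid [ 0.409 -0.332  0.029] rect mm [ 409. -332.] [35. 33.] 89.5
treat 300 px [123. 316.] xyz mid [ 0.475 -0.335  0.029] rect mm [ 474. -335.] [33. 34.] 90.0
board 2795 px [132. 296.] xyz mid [ 0.447 -0.294  0.009] rect mm [ 445. -302.] [116. 117.] 84.1
bowlrim 302 px [368. 159.] xyz mid [0.639 0.268 0.049] rect mm [630. 259.] [141. 141.] 81.7
knob 36 px [239. 172.] xyz mid [0.447 0.024 0.079] rect mm [447.  24.] [14. 14.] 9.3
yellow 45 px [249. 176.] xyz mid [0.449 0.058 0.03 ] rect mm [448.  58.] [27. 12.] 13.0
yellow 179 px [313. 232.] xyz mid [0.64  0.047 0.015] rect mm [640.  41.] [40. 70.] 85.4
remote top 1130 px [227. 207.] xyz mid [ 0.465 -0.036  0.029] rect mm [461. -25.] [ 50. 157.] 16.0
dockfloor 1014 px [291. 249.] xyz mid [ 0.626 -0.017  0.005] rect mm [631. -13.] [114.  62.] 87.1
jar 4112 px [211. 322.] xyz mid [ 0.644 -0.263  0.179] rect mm [ 640. -262.] [103. 104.] 63.9
brush 49 px [360.  64.] xyz mid [0.439 0.549 0.036] rect mm [438. 548.] [50.  3.] 0.6
```

View pics/s3.png

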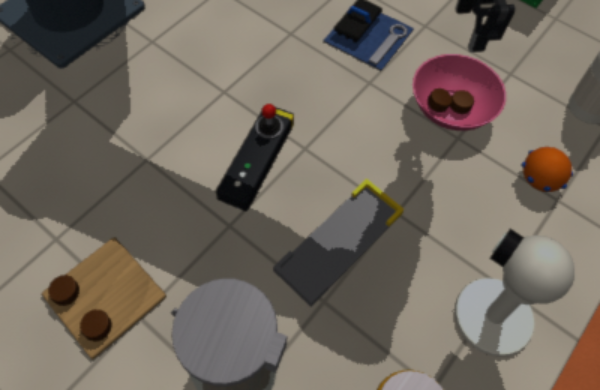

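Both treats lie in the bowl (crop (440,99), (462,100)), two remain on the board, and the bowl is still upright in place. Next I go above the remote.

Request:
{"op": "step_arm", "data": {"plan": "0 0 0 0 0 -7 1;0 0 0 0 0 -7 1;0 0 0 0 0 -7 1;0 0 0 0 0 -7 1;0 0 0 0 0 -7 1;0 0 0 0 0 -7 1;0 0 0 0 0 -7 1;0 0 0 0 0 -7 1"}}

```text
time_s: 12.67
position: [0.6148, 0.2412, 0.1655]
ee_rot: [-0.001, 0.637, 0.771, -0.001]
contact_force: [-1.1, -0.7, -0.6]
width: 0.0849
gripper_force: 0.0
```

Request:
{"op": "step_arm", "data": {"plan": "0 0 0 0 0 -5.5 1;-0.0255 -0.0249 0 0 0 0 1;-0.0255 -0.0249 0 0 0 0 1;-0.0255 -0.0249 0 0 0 0 1;-0.0255 -0.0249 0 0 0 0 1;-0.0255 -0.0249 0 0 0 0 1;-0.0255 -0.0249 0 0 0 0 1;-0.0255 -0.0249 0 0 0 0 1"}}

```text
time_s: 13.33
position: [0.4953, 0.0206, 0.1658]
ee_rot: [-0.001, 0.602, 0.799, -0.001]
contact_force: [0.4, -0.9, -0.4]
width: 0.0853
gripper_force: 0.0
```

Request:
{"op": "step_arm", "data": {"plan": "-0.0255 -0.0249 0 0 0 0 1;-0.0255 -0.0249 0 0 0 0 1;0 0 0 0 0 0 1;0 0 0 0 0 0 1"}}

```text
time_s: 13.67
position: [0.4622, -0.0422, 0.1663]
ee_rot: [-0.001, 0.603, 0.797, -0.0]
contact_force: [-0.1, 0.5, -0.4]
width: 0.0854
gripper_force: 0.0
```

```bash
python3 go.py 0.466 -0.04 0.15 106
cat > rem.py <<'E'
from h import *
import sys
p,d,c=snap("wrist"); save(sys.argv[1],p); W=cloud(d,c); hsv=cv2.cvtColor(p,cv2.COLOR_RGB2HSV).astype(int); Z=W[...,2]
H,S,V=hsv[...,0],hsv[...,1],hsv[...,2]
z0=float(sys.argv[2]) # height of remote top
m=(abs(Z-z0)<.006)&(W[...,0]<float(sys.argv[3]))
m=cv2.morphologyEx(m.astype(np.uint8),cv2.MORPH_OPEN,np.ones((3,3)))
k,l,s,_=cv2.connectedComponentsWithStats(m); i=1+np.argmax(s[1:,4]); q=W[l==i]
print("top z",np.median(q[:,2]).round(4),"rect",cv2.minAreaRect((q[:,:2]*1000).astype(np.float32)),"px bbox",s[i])
mk=((H>170)|(H<6))&(S>140)&(Z>z0+.025)
v,u=np.where(mk); print("knob px",u.mean().round(),v.mean().round(),len(u),"xyz",np.nanmean(W[mk],0).round(3))
E
python3 rem.py w3 .03 .6
```

```text
t 13.67 pos [ 0.4622 -0.0422  0.1663] yaw 105.78 tilt 0.1 q6 1.06 w 0.0854
turn -0.22 shift turned [0.001  0.0043 0.0163] shift unturned [0.001  0.0043 0.0163]
top z 0.0294 rect ((458.3538818359375, -17.268173217773438), (50.31553268432617, 168.785400390625), 16.139799118041992) px bbox [  228    49    64   198 10578]
knob px 259.0 108.0 838 xyz [0.446 0.023 0.082]
```

View pics/w3.png

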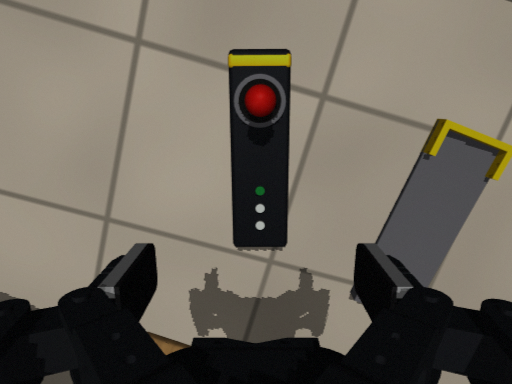

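The remote lies at cols 228–292, rows 49–247, with the knob at (259,100). The dock's yellow end shows at (470,145). One look over the dock before grasping.

Request:
{"op": "step_arm", "data": {"plan": "-0.0086 0.028 0 0 0 0 1;-0.0086 0.028 0 0 0 0 1;-0.0086 0.028 0 0 0 0 1;-0.0086 0.028 0 0 0 0 1;-0.0086 0.028 0 0 0 0 1;0 0 0 0 0 0 1;0 0 0 0 0 0 1"}}

```text
time_s: 14.3
position: [0.6106, -0.0419, 0.1645]
ee_rot: [-0.002, 0.601, 0.799, -0.001]
contact_force: [0.1, 0.7, 0.2]
width: 0.0856
gripper_force: 0.0
```

```bash
python3 go.py 0.4653 -0.0413 0.006 106.1
cat > dock.py <<'E'
from h import *
import sys
p,d,c=snap("wrist"); save(sys.argv[1],p); W=cloud(d,c); hsv=cv2.cvtColor(p,cv2.COLOR_RGB2HSV).astype(int); X,Y,Z=[W[...,i] for i in range(3)]
H,S,V=hsv[...,0],hsv[...,1],hsv[...,2]
reg=(X>.56)&(X<.71)&(Y>-.18)&(Y<.09)
for nm,m in (("wall",reg&(Z>.0125)&(Z<.02)),("all",reg&(Z>.0035)&(Z<.02)),("yellow",reg&(H>22)&(H<35)&(S>120)&(Z>.01))):
    q=W[m]; print(nm,len(q),np.median(q[:,2]).round(4),cv2.minAreaRect((q[:,:2]*1000).astype(np.float32)))
q=W[reg&(Z>.0135)&(Z<.02)]
for yaw in (-3,-4,-5,-6):
    a=np.radians(yaw); u=np.c_[q[:,0]*np.cos(a)+q[:,1]*np.sin(a),-q[:,0]*np.sin(a)+q[:,1]*np.cos(a)]
    lo,hi=np.percentile(u,.5,0),np.percentile(u,99.5,0); print(yaw,(hi-lo).round(4))
E
python3 dock.py w4
```

```text
t 14.3 pos [ 0.6106 -0.0419  0.1645] yaw 106.15 tilt 0.24 q6 1.11 w 0.0856
turn 0.05 shift turned [ 0.0408 -0.1394  0.1585] shift unturned [ 0.0406 -0.1388  0.1591]
wall 1931 0.0153 ((633.1614379882812, -42.98948669433594), (190.6699981689453, 70.1461410522461), 85.25623321533203)
all 15362 0.0055 ((633.1614379882812, -42.98948669433594), (190.6699981689453, 70.1461410522461), 85.25623321533203)
yellow 1197 0.0153 ((626.4293212890625, -8.349868774414062), (143.35162353515625, 86.42462921142578), 66.71604919433594)
-3 [0.0744 0.1906]
-4 [0.0716 0.1902]
-5 [0.0702 0.1899]
-6 [0.0731 0.1904]
```

View pics/w4.png

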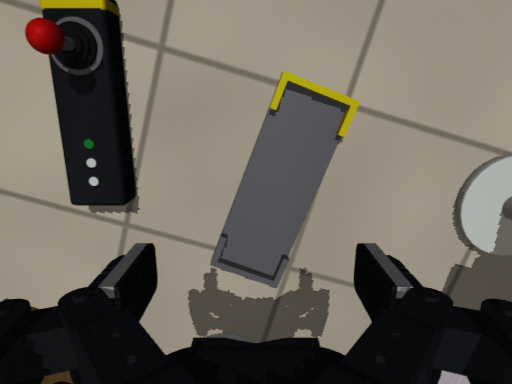

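The dock is fully visible, yellow end at (320,95) and far end at (250,270). It measures 190.7 × 70.1 mm, which matches; centre (0.633, −0.043), yaw −4.75°. Now back to the remote to grasp it.

Request:
{"op": "step_arm", "data": {"plan": "0.008 -0.0278 0 0 0 0 1;0.008 -0.0278 0 0 0 0 1;0.008 -0.0278 0 0 0 0 1;0.008 -0.0278 0 0 0 0 1;0.008 -0.0278 0 0 0 0 1;0 0 0.03 0 0 0 1;0 0 0.03 0 0 0 1;0 0 0.03 0 0 0 1"}}

```text
time_s: 15.02
position: [0.465, -0.043, 0.0781]
ee_rot: [0.002, 0.602, 0.799, 0.001]
contact_force: [0.9, 0.5, 0.1]
width: 0.0853
gripper_force: 0.0
```

Request:
{"op": "step_arm", "data": {"plan": "0 0 0 0 0 0 1;0 0 0 0 0 0 1"}}

```text
time_s: 15.18
position: [0.4626, -0.0425, 0.0761]
ee_rot: [-0.002, 0.601, 0.799, -0.001]
contact_force: [-0.1, -0.1, 0.9]
width: 0.0854
gripper_force: 0.0
```

```bash
python3 go.py 0.4653 -0.0413 0.007 106.1
```

```text
t 15.18 pos [ 0.4626 -0.0425  0.0761] yaw 106.05 tilt 0.24 q6 1.05 w 0.0854
turn -0.05 shift turned [0.0004 0.0029 0.0691] shift unturned [0.0003 0.0032 0.0691]
```

Request:
{"op": "step_arm", "data": {"plan": "0 0.0025 0.015 0 0 0 1;0 0 0.018 0 0 0 1;0 0 0.018 0 0 0 1;0 0 0.018 0 0 0 1;0 0 0 0 0 0 1;0 0 0 0 0 0 0.45;0 0 0 0 0 0 0.45;0 0 0 0 0 0 0.45", "grip_force": 90}}

```text
time_s: 15.85
position: [0.4691, -0.0435, 0.0109]
ee_rot: [0.002, 0.602, 0.799, 0.0]
contact_force: [-3.4, -1.3, 3.6]
width: 0.0515
gripper_force: 1.9
```

Request:
{"op": "step_arm", "data": {"plan": "0 0 0 0 0 0 0.45;0 0 0 0 0 0 0.45;0 0 0 0 0 0 0.45"}}

```text
time_s: 16.1
position: [0.4699, -0.0435, 0.0115]
ee_rot: [0.002, 0.602, 0.799, 0.001]
contact_force: [-0.3, -0.3, 7.9]
width: 0.0475
gripper_force: 96.4
```

```bash
python3 go.py 0.4653 -0.0413 0.007 106.1
```

```text
t 16.1 pos [ 0.4699 -0.0435  0.0115] yaw 106.02 tilt 0.28 q6 1.06 w 0.0475
turn -0.08 shift turned [ 0.0034 -0.0038  0.0045] shift unturned [ 0.0034 -0.0038  0.0044]
```

Request:
{"op": "step_arm", "data": {"plan": "0 0 -0.01 0 0 0 0.45;0 0 -0.02 0 0 0 0.45;0 0 -0.025 0 0 0 0.45;0 0 -0.025 0 0 0 0.45;0 0 0 0 0 0 0.45;0 0 0 0 0 0 0.45"}}

```text
time_s: 16.6
position: [0.4694, -0.0432, 0.0905]
ee_rot: [0.002, 0.602, 0.799, 0.001]
contact_force: [-0.7, 0.7, -4.1]
width: 0.0478
gripper_force: 95.2
```

```bash
python3 go.py 0.4653 -0.0413 0.09 106.1
python3 - <<'E'
from h import *
p,d,c=snap("wrist"); save("w5",p); W=cloud(d,c); np.savez("w5.npz",W=W,p=p)
q=W[60:230,235:285].reshape(-1,3); q=q[np.isfinite(q[:,0])]
print(np.histogram(q[:,2],bins=np.arange(0,.2,.01)))
E
```

```text
t 16.6 pos [ 0.4694 -0.0432  0.0905] yaw 106.0 tilt 0.27 q6 1.06 w 0.0478
turn -0.1 shift turned [ 0.003  -0.0034  0.0005] shift unturned [ 0.003  -0.0034  0.0005]
(array([   0,    0,    0,    0,    0,    0,    0,    0,    0,    0, 4428,
        940,    0,    0,   26, 3047,   32,    0,    0]), array([0.  , 0.01, 0.02, 0.03, 0.04, 0.05, 0.06, 0.07, 0.08, 0.09, 0.1 ,
       0.11, 0.12, 0.13, 0.14, 0.15, 0.16, 0.17, 0.18, 0.19]))
```

View pics/w5.png

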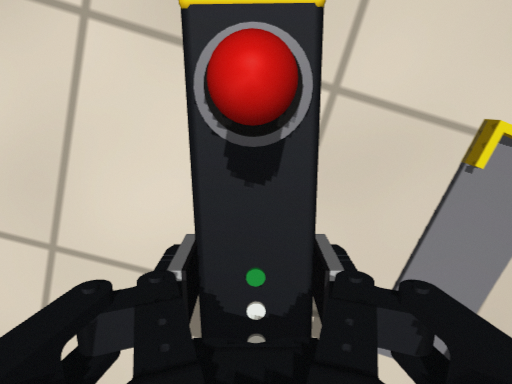

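The remote is held centred between the pads, yellow end at the top edge (row 3), knob at (252,77). I'll measure its pose in the hand.

```bash
cat > inhand.py <<'E'
from h import *
z=np.load("w5.npz"); W=z["W"]; p=z["p"]; V=p.max(-1).astype(int); o=get_obs()
Z=W[...,2]
m=(Z>.102)&(Z<.118); m[:120]=m[:120]; m[235:]=False; m[:,:170]=False; m[:,335:]=False
q=W[m]; A=np.c_[q[:,:2],np.ones(len(q))]; f=np.linalg.lstsq(A,q[:,2],rcond=None)[0]
r=q[:,2]-A@f; k=abs(r)<.003; f=np.linalg.lstsq(A[k],q[k,2],rcond=None)[0]; print("tilt grad",f[:2].round(4),"rms",r[k].std().round(4))
L=[];Rr=[]
for v in range(10,232,4):
    u=np.where(m[v])[0]
    if len(u)>20: L.append(W[v,u[0],:2]); Rr.append(W[v,u[-1],:2])
L,Rr=map(np.array,(L,Rr)); n=min(len(L),len(Rr))
for E in (L,Rr):
    b=np.polyfit(E[:,1],E[:,0],1); print("edge: yaw",np.degrees(np.arctan(-b[0])).round(2))
mid=(L+Rr)/2; b=np.polyfit(mid[:,1],mid[:,0],1); a=np.arctan(-b[0]); yd=np.array([-np.sin(a),np.cos(a)])
end=np.nanmax(W[2:60,200:310].reshape(-1,3)[m[2:60,200:310].ravel()][:,:2]@yd)
print("width",np.linalg.norm(L-Rr,axis=1).mean().round(4),"yaw",np.degrees(a).round(2),"end along y",end.round(4), "z top at tcp",(f@[*o["position"][:2],1]).round(4))
xd=np.array([np.cos(a),np.sin(a)]); xc=np.mean(mid@xd); org=xd*xc+yd*(end-.085); print("org from end",org.round(4))
t=o["position"][:2]; print("tcp in remote frame",((t-org)@xd).round(4),((t-org)@yd).round(4))
E
python3 inhand.py
```

```text
tilt grad [0.0017 0.0039] rms 0.001
edge: yaw 16.74
edge: yaw 16.54
width 0.0493 yaw 16.64 end along y -0.0754 z top at tcp 0.1082
org from end [ 0.4643 -0.0286]
tcp in remote frame -0.0006 -0.0147
```

Run:
```python
from h import *
from scipy.optimize import least_squares
z=np.load("w5.npz"); W=z["W"]; p=z["p"]; h=cv2.cvtColor(p,cv2.COLOR_RGB2HSV).astype(int)
m=((h[...,0]<6)|(h[...,0]>172))&(h[...,1]>150)&(W[...,2]>.135)
q=W[m]; s=least_squares(lambda c:np.linalg.norm(q-c,axis=1)-.011,[*q[:,:2].mean(0),.148]); print(len(q),s.x.round(4),np.abs(s.fun).mean().round(4))
a=np.radians(16.64); xd=np.array([np.cos(a),np.sin(a)]); yd=np.array([-np.sin(a),np.cos(a)])
org=s.x[:2]-.045*yd; t=np.array(get_obs()["position"][:2]); print("org",org.round(4),"tcp in remote",((t-org)@xd).round(4),((t-org)@yd).round(4))
# yellow band inner edge and extents in remote frame
y=(h[...,0]>22)&(h[...,0]<35)&(h[...,1]>120)&(abs(W[...,2]-.109)<.008); v,u=np.where(y); k=u<340; print("yellow px",v[k].min(),v[k].max(),((W[y][k][:,:2]-org)@yd).min().round(4),((W[y][k][:,:2]-org)@yd).max().round(4))
```

```text
6898 [0.4478 0.0262 0.1481] 0.0003
org [ 0.4607 -0.0169] tcp in remote -0.0005 -0.027
yellow px 0 9 0.0705 0.0734
```

Request:
{"op": "step_arm", "data": {"plan": "0 0 0 0 0 5.3 0.45;0 0 0 0 0 5.3 0.45;0 0 0 0 0 5.3 0.45;0 0 0 0 0 5.3 0.45;0 0 0 0 0 0 0.45"}}

```text
time_s: 17.07
position: [0.4659, -0.0424, 0.0859]
ee_rot: [-0.002, 0.739, 0.674, -0.001]
contact_force: [-0.3, -0.1, -2.5]
width: 0.0477
gripper_force: 95.2
```

```bash
python3 go.py 0.6305 -0.0699 0.09 84.65
```

```text
t 17.07 pos [ 0.4659 -0.0424  0.0859] yaw 84.72 tilt 0.26 q6 1.43 w 0.0477
turn 0.07 shift turned [-0.012   0.1664 -0.0041] shift unturned [-0.0122  0.1664 -0.0048]
```

Request:
{"op": "step_arm", "data": {"plan": "-0.0017 0.0238 0 0 0 0 0.45;-0.0017 0.0238 0 0 0 0 0.45;-0.0017 0.0238 0 0 0 0 0.45;-0.0017 0.0238 0 0 0 0 0.45;-0.0017 0.0238 0 0 0 0 0.45;-0.0017 0.0238 0 0 0 0 0.45;-0.0017 0.0238 0 0 0 0 0.45;0 0 0 0 0 0 0.45"}}

```text
time_s: 17.73
position: [0.6352, -0.0705, 0.0848]
ee_rot: [-0.0, 0.738, 0.675, -0.0]
contact_force: [0.6, 0.2, -3.8]
width: 0.0476
gripper_force: 95.1
```

Request:
{"op": "step_arm", "data": {"plan": "0 0 0.02 0 0 0 0.45;0 0 0.015 0 0 0 0.45;0 0 0 0 0 0 0.45;0 0 0 0 0 0 0.45"}}

```text
time_s: 18.07
position: [0.6298, -0.0692, 0.0504]
ee_rot: [-0.003, 0.738, 0.675, -0.002]
contact_force: [-0.1, -0.3, -2.7]
width: 0.0481
gripper_force: 95.0
```

```bash
cat > chk.py <<'E'
from h import *
from scipy.optimize import least_squares
p,d,c=snap("wrist"); W=cloud(d,c); h=cv2.cvtColor(p,cv2.COLOR_RGB2HSV).astype(int); o=get_obs()
m=((h[...,0]<6)|(h[...,0]>172))&(h[...,1]>150); zt=np.nanmax(W[m][:,2]); m&=W[...,2]>zt-.013
q=W[m]; s=least_squares(lambda c:np.linalg.norm(q-c,axis=1)-.011,[*q[:,:2].mean(0),zt-.011]); k=s.x
top=k[2]-.04; m=abs(W[...,2]-top)<.006; m[235:]=False; m[:10]=False; m[:,:170]=False; m[:,335:]=False
mid=np.array([(W[v,u[0],:2]+W[v,u[-1],:2])/2 for v in range(12,230,4) for u in [np.where(m[v])[0]] if len(u)>80])
b=np.polyfit(mid[:,1],mid[:,0],1); a=np.arctan(-b[0]); yd=np.array([-np.sin(a),np.cos(a)])
org=k[:2]-.045*yd; D=np.array([.6332,-.043]); t=np.radians(-4.75); dx=np.array([np.cos(t),np.sin(t)]); dy=np.array([-np.sin(t),np.cos(t)])
print("knob",k.round(4),"underside",(k[2]-.07).round(4),"yaw",np.degrees(a).round(2),"remote in dock x,y",((org-D)@dx).round(4),((org-D)@dy).round(4),"tcp",np.round(o["position"],4))
E
python3 chk.py; python3 go.py 0.6305 -0.0699 0.0175 84.65
```

```text
knob [0.635  0.0029 0.1081] underside 0.0381 yaw -4.53 remote in dock x,y -0.0019 0.0009 tcp [ 0.6312 -0.0695  0.0522]
t 18.12 pos [ 0.6312 -0.0695  0.0522] yaw 84.87 tilt 0.17 q6 1.45 w 0.048
turn 0.22 shift turned [-0.0005 -0.0007  0.0347] shift unturned [-0.0005 -0.0006  0.0347]
```

Request:
{"op": "step_arm", "data": {"plan": "-0.0008 0.0015 0 0 0 0.2 0.45;0 0 0.007 0 0 0 0.45;0 0 0.007 0 0 0 0.45;0 0 0.006 0 0 0 0.45;0 0 0.005 0 0 0 0.45;0 0 0.004 0 0 0 0.45;0 0 0 0 0 0 0.45;0 0 0 0 0 0 0.45"}}

```text
time_s: 18.78
position: [0.6334, -0.0706, 0.0236]
ee_rot: [-0.001, 0.74, 0.673, -0.0]
contact_force: [-0.4, 0.1, -2.3]
width: 0.0483
gripper_force: 95.2
```

```bash
python3 chk.py; python3 go.py 0.6305 -0.0699 0.0175 84.65
```

```text
knob [0.6386 0.0015 0.0813] underside 0.0113 yaw -4.78 remote in dock x,y 0.0017 -0.0002 tcp [ 0.6339 -0.0707  0.0242]
t 18.83 pos [ 0.6339 -0.0707  0.0242] yaw 84.61 tilt 0.01 q6 1.45 w 0.048
turn -0.04 shift turned [ 0.0005 -0.0034  0.0067] shift unturned [ 0.0005 -0.0034  0.0067]
```

Request:
{"op": "step_arm", "data": {"plan": "0 -0.001 0.003 0 0 0 0.45;0 0 0.0025 0 0 0 0.45;0 0 0 0 0 0 0.45;0 0 0 0 0 0 0.45;0 0 0 0 0 0 0.75;0 0 0 0 0 0 0.9;0 0 0 0 0 0 0.9;0 0 0 0 0 0 0.9"}}

```text
time_s: 19.5
position: [0.6337, -0.0707, 0.0198]
ee_rot: [0.001, 0.74, 0.673, 0.001]
contact_force: [-0.7, 0.3, 0.8]
width: 0.0768
gripper_force: 0.0
```

Request:
{"op": "step_arm", "data": {"plan": "0 0 -0.01 0 0 0 0.9;0 0 -0.02 0 0 0 0.9;0 0 -0.03 0 0 0 0.9;0 0 -0.03 0 0 0 0.9;0 0 -0.03 0 0 0 0.9;0 0 0 0 0 0 0.9;0 0 0 0 0 0 0.9"}}

```text
time_s: 20.08
position: [0.6354, -0.0711, 0.1436]
ee_rot: [0.003, 0.74, 0.673, 0.002]
contact_force: [-0.8, 0.1, -0.8]
width: 0.0769
gripper_force: 0.0
```

```bash
python3 rem.py w6 .036 .75; python3 go.py 0.62 -0.07 0.14 84.65
```

```text
top z 0.0354 rect ((634.3336791992188, -43.020408630371094), (169.576171875, 50.203697204589844), 85.52993774414062) px bbox [  213    36    71   222 13035]
knob px 248.0 97.0 1070 xyz [0.637 0.    0.085]
t 20.13 pos [ 0.634  -0.0708  0.141 ] yaw 84.61 tilt 0.21 q6 1.45 w 0.0768
turn -0.04 shift turned [-0.0005 -0.014   0.001 ] shift unturned [-0.0005 -0.014   0.0009]
```

View pics/w6.png

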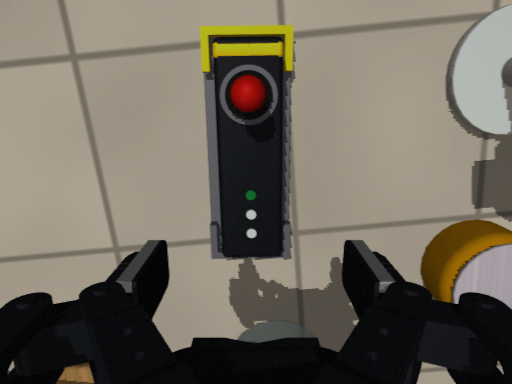

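The remote sits in the dock (cols 213–284, rows 36–258), yellow end to yellow end, with the knob at (248,94) and within 1–2 mm of dock centre. The bowl is on the left, so the push goes towards +y, which is tool +x. I'll close the fingers and go down on the −y side of the knob.

Request:
{"op": "step_arm", "data": {"plan": "0 0 0 0 0 0 0;0.018 0 0 0 0 0 0;0.018 0 0 0 0 0 0;0 0 0 0 0 0 0;0 0 0 0 0 0 0;0 0 0 0 0 0 0;0 0 0 0 0 0 0;0 0 0 0 0 0 0", "grip_force": 20}}

```text
time_s: 20.8
position: [0.636, -0.0355, 0.1383]
ee_rot: [-0.0, 0.74, 0.673, -0.0]
contact_force: [-0.2, -0.1, 0.9]
width: 0.0001
gripper_force: 0.0
```

```bash
python3 go.py 0.6344 -0.0349 0.068 84.6
```

```text
t 20.8 pos [ 0.636  -0.0355  0.1383] yaw 84.56 tilt 0.05 q6 1.51 w 0.0001
turn -0.04 shift turned [ 0.0004 -0.0017  0.0703] shift unturned [ 0.0004 -0.0016  0.0703]
```

Request:
{"op": "step_arm", "data": {"plan": "0 -0.001 0.018 0 0 0 0;0 0 0.018 0 0 0 0;0 0 0.018 0 0 0 0;0 0 0.016 0 0 0 0;0 0 0 0 0 0 0;0 0 0 0 0 0 0"}}

```text
time_s: 21.3
position: [0.6341, -0.035, 0.0675]
ee_rot: [-0.001, 0.74, 0.673, -0.001]
contact_force: [-0.2, -0.3, -0.3]
width: 0.0001
gripper_force: 0.0
```

```bash
cat > knob.py <<'E'
from h import *
from scipy.optimize import least_squares
o=get_obs(); p,d,c=snap("wrist"); W=cloud(d,c); h=cv2.cvtColor(p,cv2.COLOR_RGB2HSV).astype(int)
m=((h[...,0]<6)|(h[...,0]>172))&(h[...,1]>150)&(W[...,2]>.06)&(W[...,2]<.095)&(abs(W[...,0]-.638)<.04)&(abs(W[...,1])<.06)
q=W[m]; s=least_squares(lambda c:np.linalg.norm(q-c,axis=1)-.011,[*q[:,:2].mean(0),.075],loss="soft_l1",f_scale=.001); k=s.x
mk=(abs(W[...,2]-.036)<.005)&(h[...,2]<60)&(abs(W[...,0]-.634)<.03)&(abs(W[...,1]+.04)<.1)
P=np.array([.6379,.0019]); u=np.array([.078,.997]); v=np.array([.997,-.078]); e=k[:2]-P
print("n",len(q),"knob",k.round(4),"along +y",(e@u).round(4),"across",(e@v).round(4),"stick",np.arcsin(np.clip((e@u)/.04,-1,1)).round(3),"gimbal",np.arcsin((e@v)/.04).round(3))
print("tcp",np.round(o["position"],4),"F",np.round(o["contact_force"],2),"t",o["time_s"])
y=(h[...,0]>22)&(h[...,0]<35)&(h[...,1]>120)&(W[...,2]>.028)&(W[...,2]<.042); print("remote yellow band y",np.nanmean(W[y][:,1]).round(4),y.sum())
E
python3 knob.py
```

```text
n 2181 knob [0.6376 0.0015 0.0752] along +y -0.0004 across -0.0002 stick -0.01 gimbal -0.006
tcp [ 0.6341 -0.035   0.0675] F [-0.18 -0.34 -0.3 ] t 21.3
remote yellow band y 0.0325 1788
```

Request:
{"op": "step_arm", "data": {"plan": "0.005 0 0 0 0 0 0;0.005 0 0 0 0 0 0;0.004 0 0 0 0 0 0;0.004 0 0 0 0 0 0;0.003 0 0 0 0 0 0;0.002 0 0 0 0 0 0;0 0 0 0 0 0 0"}}

```text
time_s: 21.93
position: [0.6378, -0.0114, 0.0692]
ee_rot: [0.0, 0.739, 0.673, 0.0]
contact_force: [-1.1, -1.3, 1.5]
width: 0.0
gripper_force: 0.6
```

```bash
python3 knob.py
```

```text
n 1977 knob [0.6381 0.0108 0.0741] along +y 0.0089 across -0.0005 stick 0.223 gimbal -0.013
tcp [ 0.6378 -0.0114  0.0692] F [-1.09 -1.27  1.45] t 21.9333
remote yellow band y 0.0326 1572
```

Request:
{"op": "step_arm", "data": {"plan": "0.002 0 0 0 0 0 0;0.002 0 0 0 0 0 0;0.001 0 0 0 0 0 0;0 0 0 0 0 0 0;0 0 0 0 0 0 0"}}

```text
time_s: 22.4
position: [0.638, -0.0069, 0.0688]
ee_rot: [0.0, 0.74, 0.673, -0.0]
contact_force: [-0.7, -1.0, 1.3]
width: 0.0003
gripper_force: 0.8
```

```bash
python3 knob.py
```

```text
n 1948 knob [0.6384 0.0152 0.0728] along +y 0.0133 across -0.0006 stick 0.339 gimbal -0.014
tcp [ 0.638  -0.0069  0.0688] F [-0.67 -0.95  1.35] t 22.4
remote yellow band y 0.0326 1552
```

The stick is at 0.34 rad with the gimbal near 0. I hold about 2 s, then ease back slowly.

Request:
{"op": "step_arm", "data": {"plan": "0 0 0 0 0 0 0;0 0 0 0 0 0 0;0 0 0 0 0 0 0;0 0 0 0 0 0 0;0 0 0 0 0 0 0;0 0 0 0 0 0 0;0 0 0 0 0 0 0;0 0 0 0 0 0 0"}}

```text
time_s: 23.12
position: [0.638, -0.0068, 0.0688]
ee_rot: [0.0, 0.74, 0.673, 0.0]
contact_force: [-0.9, -1.6, 1.4]
width: -0.0002
gripper_force: 0.9
```

Request:
{"op": "step_arm", "data": {"plan": "0 0 0 0 0 0 0;0 0 0 0 0 0 0;0 0 0 0 0 0 0;0 0 0 0 0 0 0;0 0 0 0 0 0 0;0 0 0 0 0 0 0;0 0 0 0 0 0 0;0 0 0 0 0 0 0"}}

```text
time_s: 23.78
position: [0.638, -0.0068, 0.0688]
ee_rot: [0.0, 0.74, 0.673, -0.0]
contact_force: [0.8, -1.6, 2.0]
width: -0.0004
gripper_force: 0.9
```

Request:
{"op": "step_arm", "data": {"plan": "0 0 0 0 0 0 0;0 0 0 0 0 0 0;0 0 0 0 0 0 0;0 0 0 0 0 0 0;0 0 0 0 0 0 0;0 0 0 0 0 0 0;0 0 0 0 0 0 0;0 0 0 0 0 0 0"}}

```text
time_s: 24.45
position: [0.638, -0.0068, 0.0688]
ee_rot: [-0.0, 0.74, 0.673, 0.0]
contact_force: [0.6, -1.0, 0.6]
width: 0.0002
gripper_force: 0.9
```

```bash
python3 knob.py
```

```text
n 1953 knob [0.6384 0.0154 0.0728] along +y 0.0134 across -0.0006 stick 0.343 gimbal -0.014
tcp [ 0.638  -0.0068  0.0688] F [ 0.61 -0.98  0.57] t 24.45
remote yellow band y 0.0326 1564
```

Request:
{"op": "step_arm", "data": {"plan": "-0.002 0 0 0 0 0 0;-0.002 0 0 0 0 0 0;-0.002 0 0 0 0 0 0;-0.002 0 0 0 0 0 0;-0.002 0 0 0 0 0 0;-0.002 0 0 0 0 0 0;-0.002 0 0 0 0 0 0;-0.002 0 0 0 0 0 0"}}

```text
time_s: 25.17
position: [0.6363, -0.0226, 0.0686]
ee_rot: [-0.0, 0.74, 0.673, 0.0]
contact_force: [-0.7, -0.2, -0.5]
width: -0.0
gripper_force: 0.0
```

Request:
{"op": "step_arm", "data": {"plan": "-0.003 0 0 0 0 0 0;-0.004 0 0 0 0 0 0;-0.005 0 0 0 0 0 0;0 0 0 0 0 0 0;0 0 -0.02 0 0 0 0;0 0 -0.03 0 0 0 0;0 0 -0.03 0 0 0 0;0 0 -0.02 0 0 0 0"}}

```text
time_s: 25.83
position: [0.6361, -0.0349, 0.172]
ee_rot: [0.001, 0.74, 0.673, 0.001]
contact_force: [1.3, 0.2, 1.6]
width: -0.0
gripper_force: 0.0
```

Request:
{"op": "step_arm", "data": {"plan": "0 0 0 0 0 0 0;0 0 0 0 0 0 0;0 0 0 0 0 0 0;0 0 0 0 0 0 0;0 0 0 0 0 0 0;0 0 0 0 0 0 0"}}

```text
time_s: 26.33
position: [0.6344, -0.0345, 0.1669]
ee_rot: [-0.001, 0.74, 0.673, -0.001]
contact_force: [0.3, 0.4, -0.2]
width: 0.0004
gripper_force: 0.0
```

```bash
python3 knob.py; python3 rem.py w7 .036 .75
python3 - <<'E'
from h import *
p,d,c=snap("side"); save("side9",p)
E
```

```text
n 749 knob [0.6378 0.0015 0.0752] along +y -0.0004 across -0.0 stick -0.01 gimbal -0.0
tcp [ 0.6344 -0.0345  0.1669] F [ 0.28  0.36 -0.24] t 26.3333
remote yellow band y 0.0325 742
top z 0.0354 rect ((635.84765625, -23.914047241210938), (130.9481964111328, 50.1495246887207), 85.40550231933594) px bbox [ 225   92   63  151 7439]
knob px 257.0 150.0 757 xyz [0.638 0.002 0.084]
```

View pics/side9.png

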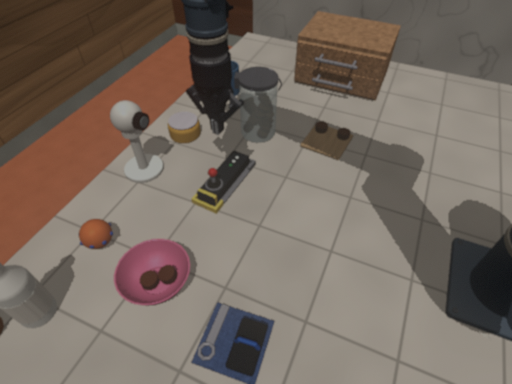

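Everything is in place: two treats in the bowl (150,280), (168,274), two on the board (321,127), (344,133), the remote docked with its knob centred at (213,172), and the arm clear.

```bash
python3 -c "
from rig import hand_in; print(hand_in())"
```

```text
the job is handed in; nothing more can be done
None
```

The job is handed in, with no verdict returned: two treats are in the bowl and two on the board, the remote is docked yellow end to yellow end, and the stick was held about 0.34 rad towards the bowl for just over 2 s, then sprang back to centre.

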